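Fit and snap home a desk-clock bezel with the seating tool

TASK

Finish the desk clock that lies in the sloping cradle: lay the loose brass bezel (lens up) over the dial and let it go, then take the white-footed seating tool and, holding it square to the sloping face, press the bezel until its catches click and it bottoms firmly on its seat, but force it no further. Press with the tool, not with the fingers; then stand the tool upright on the stand top again, clear of the cradle, and leave the glue bottle, the oval box and the tack tin where they are.

Things in the scene. Friction and masses are not known exactly. Their poses are not given: they have to be found in the camera images.
- clock: Desk clock: dark wooden slab 116 x 140 x 34 mm, held in the cradle, its face sloping 20 degrees. Origin: centre of the dial on the slab's face, where the bezel's foot sits when home, about 82 mm above the stand top. z points square out of the face, y lies level along it, x points up the slope. Fixed dial drum: 48.6 mm across, 14 mm high along z, top edge chamfered.
- cradle: Fixed plywood cradle, 176 x 184 mm at the foot, base board 10 mm thick; origin on the stand top under the dial's centre; the slope falls towards -x. Stop and cleats stay 18 mm below the clock's face. The clock lies on a firm rubber pad in it: pushed square, it gives about 1 mm for 40 N. Three spring balls, 120 degrees apart, stand about 4 mm out of the dial drum, centred 5.4 mm above the face.
- bezel: Loose brass clock bezel with a clear lens: a round cap open below, 62 mm outside diameter, 18.5 mm high, 60 g; starts lens up on the stand top. Origin: centre of its foot; z out of the lens. An inside lip at the foot (51.6 mm bore, 2.2 mm high) passes the drum with 1.5 mm play all round and rests on the balls with the foot about 8 mm above the clock's face. Any turn about z will do.
- bezel_mid (a point): Centre of the bezel, 9.25 mm above its foot; z out of the lens. A push of about 8 to 22 N in all, square to the face, forces the lip over the balls, which snap into the groove above it; the foot then meets the face (a firm stop: seat it with 10 N or more, never over 45 N) and this point lies 9.25 mm above the face on the dial's axis. Pushed at one side, it goes in crooked.
- presser: Seating tool standing upright on its foot, 75 mm high, 150 to 310 g. White round foot 62 mm across, 16 mm high, hollow below (50 mm wide, 9 mm deep) so that it bears on the bezel's rim and not on its lens; a wooden collar 38 mm across up to 18.5 mm; above it a nearly straight turned handle 28 mm across up to the top. Origin: centre of the foot's underside, z up the handle.
- presser_mid (a point): Point on the seating tool's axis in its handle, 37.5 mm above the foot's underside; z points up the handle. The collar and foot below let fingertips bear down on the tool.
- glue_origin (a point): Bystander: squeeze bottle of glue, 55 mm across, 160 mm high; point at the centre of its underside.
- cherry_origin (a point): Bystander: small oval bent-wood box with lid, 64 x 86 x 42 mm; point at the centre of its underside.
- tin_origin (a point): Bystander: small round blue tin of tacks, 55 mm across, 21 mm high; point at the centre of its underside.

How it is judged:
On the way, in this order (a step that is already met when the one before it is completed fails the run):
1. the bezel lies over the dial on its catches, not yet home, let go (z of bezel_mid in the frame of clock between 0.012 and 0.026 m and x of bezel_mid in the frame of clock between -0.007 and 0.007 m and y of bezel_mid in the frame of clock between -0.007 and 0.007 m and angle between the z axis of bezel_mid and the z axis of clock, either way round below 0.35 rad and contact force between the fingers and bezel below 0.2 N), for 0.2 s.
2. the bezel has gone home and the seating tool holds it firmly on its seat (z of bezel_mid in the frame of clock below 0.0108 m and angle between the z axis of bezel_mid and the z axis of clock, either way round below 0.05 rad and contact force between presser and bezel above 9 N), for 0.04 s.
At the end, for the whole second after the job is handed in: The bezel is home on the clock (its centre within 1.5 mm of 9.25 mm above the face, within 3 mm of the dial's axis along each axis, square to the face within 0.04 rad) and the seating tool stands upright (within 0.1 rad) on the stand top, both at rest (z of bezel_mid in the frame of clock between 0.0078 and 0.0108 m and x of bezel_mid in the frame of clock between -0.003 and 0.003 m and y of bezel_mid in the frame of clock between -0.003 and 0.003 m and angle between the z axis of bezel_mid and the z axis of clock, either way round below 0.04 rad and angle between presser_mid's own z axis and vertical below 0.1 rad and height (world z) of presser_mid between 0.03 and 0.045 m and linear speed of each of presser, bezel below 0.02 m/s); the robot touches nothing.
It fails at once if the fingers push the bezel down past its catches (contact force between the fingers and bezel above 3 N and distance between bezel_mid and clock below 0.012 m).
It fails at once if the seating tool presses the bezel harder than 45 N (contact force between presser and bezel above 45 N).
It fails at once if the glue bottle, the oval box or the tack tin is moved by more than 30 mm (distance of any of glue_origin, cherry_origin, tin_origin from where it was at the start of the episode above 0.03 m).
It also fails if it takes over 61 s, if anything falls off the work surface, if the arm or the gripper's body presses on something with over 40 N, if the wrist force passes 120 N, or if a joint passes its speed limit or range.

ROBOT

A 7-joint arm with a two-finger parallel gripper is mounted at the origin on a cart in front of the work surface, level with it; the furniture and walls round the work are solid. World frame = base frame: x ahead of the robot, y to its left, z up, the work surface at z = 0. Lengths are in m, angles in rad, forces in N, time in s.
With the tool pointing down it reaches from about 0.425 to 0.95 m from the base axis. Payload 16.7 kg.
Tool frame: the origin (TCP) lies at the centre of the arm's flange, where the gripper is bolted on; the fingertips stand 199 mm ahead of it and the grasp point (between the pads) lies 180 mm ahead of it; z points along the fingers, y is the direction in which the jaws open and shut (so a half turn about z gives the same grasp; the last joint's range is limited). The gripper opens to 94 mm and grips with 3 to 60 N. Pads are 16 mm wide; open, the fingers measure 119 mm over their backs; the gripper's body (75 mm by 177 mm) begins 78 mm behind the grasp point.
Start: joints at [0.979, 0.426, 0.074, 1.606, -0.034, 1.111, -0.067], TCP at [0.289, -0.61, 0.405] pointing down, gripper open.
Joint ranges: [-2.85, 2.85], [-0.5, 2.14], [-1.23, 1.37], [0.21, 2.46], [-1.02, 4.16], [0.16, 2.05], [-2.73, 2.73]. Speed limits (rad/s): [1.89, 1.89, 2.39, 2.39, 3.01, 3.01, 3.01].

INTERFACE

Orientations are given as a unit quaternion [w, x, y, z].
In Python, from cell import robot gives the robot as it stands.
- The arm moves only by the tool carry_out, never from a script. Its argument "rows" is one flat list of numbers, 6 for each row, row after row: the shift along the world's x, y, z in cm, then the turn, a rotation vector about the world's x, y, z in rad. In form: [tx, ty, tz, ax, ay, az, tx, ty, tz, ax, ay, az, ...]. A call has 1 to 5 rows; each row is the pose to reach, as a shift and turn from the pose measured when the call began; what a row does not reach only later rows make up. A row lasts 1/8 s, in which the tool goes at most 62.5 mm and 10.7 degrees, less where a joint would pass 70% of its speed; a pose out of reach is approached as far as the arm can. A call with a gripper value outside its range is refused whole. "gripper" is the opening, from -1 (shut) to 1 (fully open), set as the call begins (left out, the last holds). The fingers move at their own pace and stop on an object; "squeeze" is the grip in N (left out, the last holds). Time passes only in rows, so rows that repeat a pose let the fingers close. It gives the time, the measured TCP pose, the force and the opening at its end, in the units of the state.
- robot.read_state(): the state, without advancing time (a new reading comes with each control period).
- robot.camera(name): name is "scene" or "top" or "wrist"; returns the picture (480x640x3 uint8, red, green, blue); there is no depth.
- robot.camera_info(name): a dict with "K" (3x3 intrinsics, pixels), "R" (3x3) and "t" (3): a world point X has camera coordinates R X + t. Camera axes: x right, y down, z forward; pixel columns grow to the right and rows downward; lengths in m; the calibration is good to about 2 mm. A picture is of the moment at which its call begins: read the wrist's pose just before it. camera_info takes no time and is no camera call; for the wrist camera it gives the pose at the moment of the call.
- robot.hand_in(): hands the job in, once; it reports no verdict.
The state is a dict: "clock": time; "qpos": joint angles; "joint_velocities": joint speeds; "tau": joint torques, N m; "position": TCP position; "tcp_rot": TCP orientation; "ft_force": force on the tool from outside, world axes, zero at the start; "torque": the same for the moment, N m; "opening": opening from 0.0 (shut) to 1.0 (fully open).
Only numpy, scipy, OpenCV 4.12 (cv2) and the standard library are available. Lean on these libraries where they do the work, as an engineer would, in place of code of your own. Each camera call takes 0.05 s, during which the arm holds its last target.

## Working session

There is one attempt and no reset: what is moved stays moved. The work goes in short steps, Python scripts to look and compute and a tool call to move; the robot and the scene stay as the last step left them, time stands still between calls to the robot, and variables do not carry over. Pictures are saved under pics/ and viewed, and the job is handed in when it is done.

Besides the shell and the picture viewer there is one more tool, called after ">>>" in YAML: its name, and indented under it one key for each argument. carry_out: Moves the arm, as the interface text tells. Its arguments: {"type":"object","properties":{"rows":{"type":"array","items":{"type":"number"}},"gripper":{"type":"number"},"squeeze":{"type":"number"}},"required":["rows"]}

```bash
ls; mkdir -p pics; python3 - <<'E'
from cell import robot
import cv2,json
print(robot.read_state())
for n in ["scene","top","wrist"]:
    i=robot.camera_info(n); print(n,i)
    cv2.imwrite(f"pics/{n}0.png",robot.camera(n)[:,:,::-1])
E
```

```text
pics
{'clock': 0.0, 'qpos': array([ 0.97850956,  0.42674049,  0.07385105,  1.606592  , -0.0341296 ,
        1.11075428, -0.06707945]), 'joint_velocities': array([-3.37983700e-05,  1.57573289e-03,  4.64167249e-05,  6.28054835e-04,
        3.80678415e-04,  9.83523113e-04, -3.50762176e-04]), 'tau': array([ 2.53318336e-03, -9.35800338e+01,  3.66851225e+00, -4.54185605e+01,
       -4.86332760e-02,  2.00500607e-02, -4.18879029e-05]), 'position': array([ 0.28913023, -0.60975192,  0.4039764 ]), 'tcp_rot': array([-5.94239640e-04,  9.75594869e-01,  2.19577483e-01, -1.67454886e-04]), 'ft_force': array([-0.83139615,  0.4858853 ,  0.88371461]), 'torque': array([ 0.00295497, -0.02345031,  0.01081546]), 'opening': 1.000063342645846}
scene {'K': array([[504.42178317,   0.        , 319.7722225 ],
       [  0.        , 504.42178317, 241.37229724],
       [  0.        ,   0.        ,   1.        ]]), 'R': array([[-0.83239936, -0.55406273, -0.0112157 ],
       [-0.22076025,  0.35008797, -0.91033144],
       [ 0.50830721, -0.75528333, -0.41372803]]), 't': array([0.49919058, 0.19425992, 0.97670682])}
top {'K': array([[513.24700577,   0.        , 318.93066542],
       [  0.        , 513.24700577, 232.1965614 ],
       [  0.        ,   0.        ,   1.        ]]), 'R': array([[-0.0246497 , -0.99962108, -0.01225117],
       [-0.98903074,  0.02617022, -0.14537301],
       [ 0.14563854,  0.00853338, -0.98930106]]), 't': array([0.02016009, 0.58879107, 0.92562342])}
wrist {'K': array([[407.59867479,   0.        , 312.81240081],
       [  0.        , 407.59867479, 237.77665141],
       [  0.        ,   0.        ,   1.        ]]), 'R': array([[ 0.42806638, -0.90374663, -0.00109285],
       [-0.87432496, -0.41443602,  0.25258396],
       [-0.22872482, -0.1071672 , -0.96757436]]), 't': array([-0.67463407, -0.02615497,  0.39122573])}
```

View pics/scene0.png

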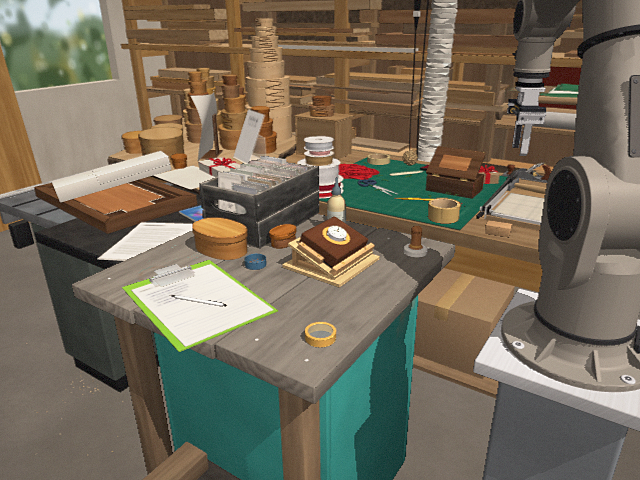

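View pics/top0.png

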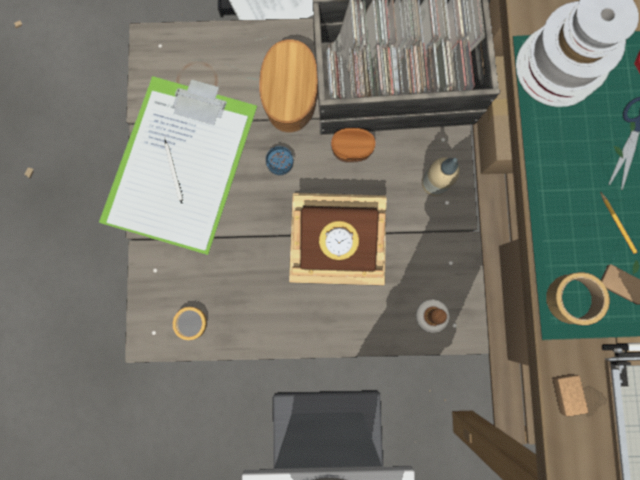

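View pics/wrist0.png

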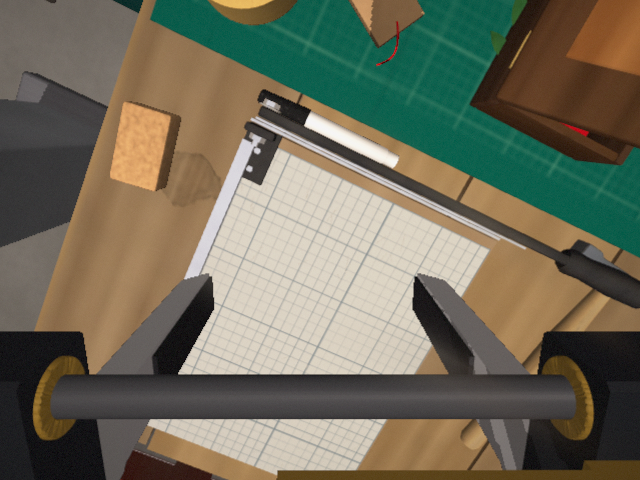

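```bash
python3 - <<'E'
import cv2,numpy as np
a=cv2.imread('pics/scene0.png')[205:295,265:440]; cv2.imwrite('pics/s0c.png',cv2.resize(a,None,fx=4.5,fy=4.5,interpolation=cv2.INTER_CUBIC))
a=cv2.imread('pics/top0.png')[180:295,280:400]; cv2.imwrite('pics/t0c.png',cv2.resize(a,None,fx=5,fy=5,interpolation=cv2.INTER_CUBIC))
a=cv2.imread('pics/top0.png'); b=[cv2.resize(a[295:355,x:x+60],None,fx=6,fy=6,interpolation=cv2.INTER_CUBIC) for x in (160,403)]; cv2.imwrite('pics/t0d.png',np.hstack(b))
E
```

```text
(no output)
```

View pics/s0c.png

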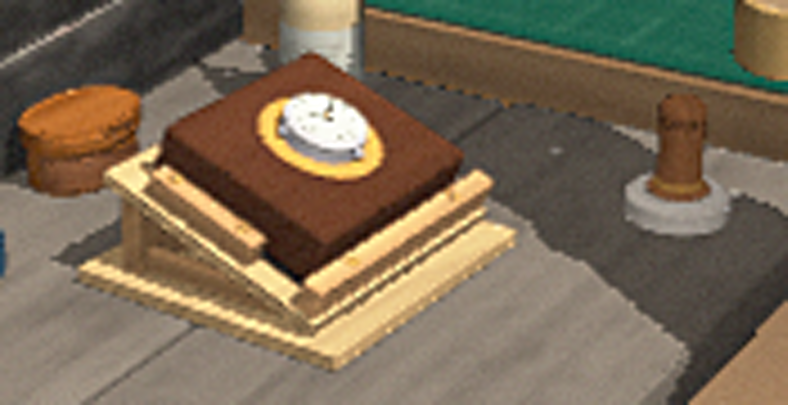

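View pics/t0c.png

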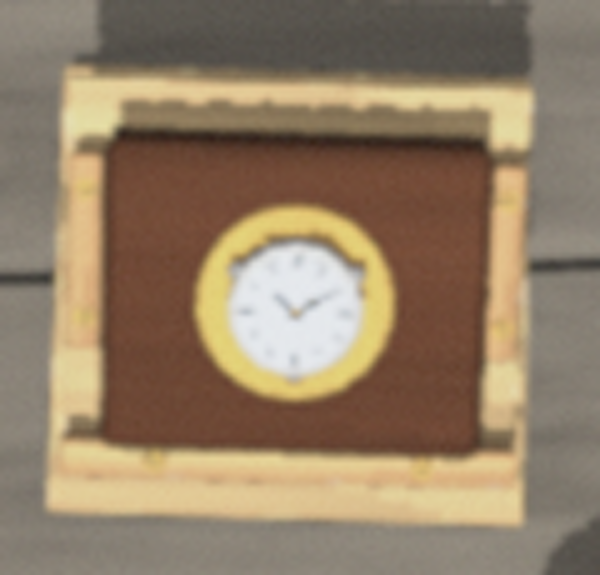

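View pics/t0d.png

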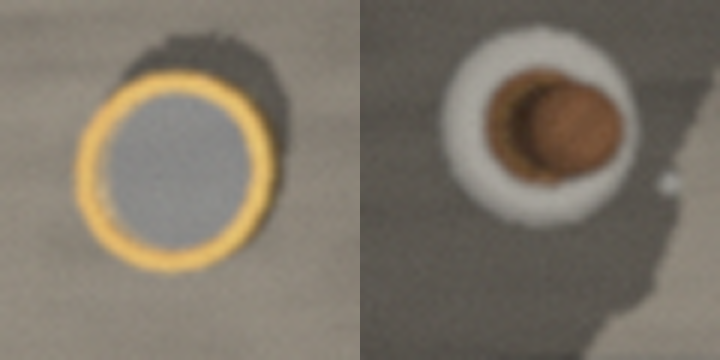

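```bash
cat > h.py <<'E'
import cv2,numpy as np
from scipy.spatial.transform import Rotation as Rot
from cell import robot
def ray(info,uv):
    uv=np.atleast_2d(uv).astype(float); K,R,t=info['K'],info['R'],info['t']
    d=np.c_[uv,np.ones(len(uv))]@np.linalg.inv(K).T@R
    return -R.T@t,d
def onplane(info,uv,p0,n=(0,0,1)):
    c,d=ray(info,uv); n=np.array(n,float); s=((np.array(p0)-c)@n)/(d@n); return c+d*s[:,None]
def proj(info,X):
    x=np.atleast_2d(X)@info['R'].T+info['t']; x=x@info['K'].T; return x[:,:2]/x[:,2:]
def circ(P):
    A=np.c_[2*P,np.ones(len(P))]; s=np.linalg.lstsq(A,(P**2).sum(1),rcond=None)[0]
    return s[:2],np.sqrt(s[2]+s[:2]@s[:2])
def comp(mask,near):
    n,l,st,ce=cv2.connectedComponentsWithStats(mask.astype(np.uint8))
    big=[i for i in range(1,n) if st[i,4]>60]
    i=min(big,key=lambda i:np.hypot(*(ce[i]-near)))
    m=(l==i).astype(np.uint8); c=max(cv2.findContours(m,0,1)[0],key=cv2.contourArea)[:,0]
    return c,st[i]
E
python3 - <<'E'
from h import *
im=cv2.imread('pics/top0.png'); I=robot.camera_info('top')
hsv=cv2.cvtColor(im,cv2.COLOR_BGR2HSV)
for p in [(175,323),(323,240),(420,316),(300,260)]: print(p,hsv[p[1],p[0]])
H,S,V=cv2.split(hsv)
yel=(H>14)&(H<30)&(S>110)&(V>150)
for near,z,nn in [((189,323),.0185,(0,0,1)),((339,240),.082,(-np.sin(.349),0,np.cos(.349)))]:
    c,st=comp(yel,near); print(st, cv2.fitEllipse(c))
    (u,v)=cv2.fitEllipse(cv2.convexHull(c))[0]
    P0=onplane(I,(u,v),(0,0,z))[0]; P=onplane(I,cv2.convexHull(c)[:,0],P0,nn)
    C,r=circ(np.c_[(P[:,0]-P0[0])/nn[2],P[:,1]-P0[1]]); print(P0,C,r)
wh=(S<35)&(V>120); wh[:295]=0;wh[345:]=0;wh[:,:405]=0;wh[:,460:]=0
c,st=comp(wh,(433,316)); print(st)
P=onplane(I,cv2.convexHull(c)[:,0],(0,0,.014)); print('presser foot',circ(P[:,:2]))
# slab
br=(H<14)&(S>90)&(V<130); c,st=comp(br,(310,220)); print('slab',st); r=cv2.minAreaRect(c); b=cv2.boxPoints(r); print(b)
E
```

```text
(175, 323) [ 19 117 201]
(323, 240) [ 25 119 227]
(420, 316) [ 19  17 163]
(300, 260) [ 16 101 131]
[173 307  33  33 268] ((188.76564025878906, 323.0199890136719), (31.295560836791992, 32.60437774658203), 34.227684020996094)
[0.42552705 0.25581326 0.0185    ] [ 1.52398838e-04 -1.84035355e-06] 0.030662731847633826
[319 221  40  39 553] ((338.52532958984375, 239.98822021484375), (38.35746765136719, 39.36769485473633), 88.30602264404297)
[ 0.56825695 -0.03030628  0.082     ] [-2.8177884e-04  1.6957176e-05] 0.03605411378826294
[417 299  32  33 448]
presser foot (array([ 0.42835605, -0.20574712]), np.float64(0.030280828553320073))
slab [ 300  206   79   65 3380]
[[298.935   267.81912]
 [301.1656  205.36307]
 [378.1745  208.11337]
 [375.9439  270.56943]]
```

```bash
python3 - <<'E'
from h import *
I=robot.camera_info('top')
b=np.array([[298.935,267.819],[301.1656,205.363],[378.1745,208.113],[375.9439,270.569]])
P=onplane(I,b,(0.568,-0.03,.082),(-np.sin(.349),0,np.cos(.349))); print(P); 
for a,c in((1,2),(0,3)):
  d=P[a]-P[c]; print(np.degrees(np.arctan2(-d[0],d[1])),np.linalg.norm(d))
for a,c in((1,0),(2,3)):
  d=P[a]-P[c]; print(np.degrees(np.arctan2(d[1],d[0])),np.linalg.norm(d))
J=robot.camera_info('wrist'); s=robot.read_state()
Rt=Rot.from_quat(s['tcp_rot'][[1,2,3,0]]).as_matrix()
c=-J['R'].T@J['t']; print('cam in tool',Rt.T@(c-s['position'])); print('cam axes in tool',(J['R']@Rt).round(3))
E
```

```text
[[ 0.52111601  0.04306517  0.06493912]
 [ 0.62925554  0.03503463  0.10429063]
 [ 0.62113604 -0.10204449  0.10133598]
 [ 0.51272071 -0.09749648  0.06188411]]
-3.3897935656628215 0.13735116419603216
-3.418033168318077 0.1408452757508785
-4.247040112422265 0.11535679159224671
-2.4021432249948713 0.11546003395519555
cam in tool [0.07322247 0.00026565 0.01962848]
cam axes in tool [[-0.     1.    -0.   ]
 [-0.968 -0.    -0.253]
 [-0.253 -0.     0.968]]
```

>>> carry_out:
  rows: [3, 6, 0, 0, 0, -0.09, 6, 12, 0, 0, 0, -0.18, 9, 18, 0, 0, 0, -0.27, 12, 24, 0, 0, 0, -0.36, 15, 30, 0, 0, 0, -0.445]
  gripper: 1

```text
clock: 0.78
position: [0.4294, -0.3284, 0.4042]
tcp_rot: [-0.0, 1.0, -0.003, 0.0]
ft_force: [0.9, 0.1, -0.7]
opening: 0.998
```

>>> carry_out:
  rows: [0, 6, 0, 0, 0, 0, 0, 12.2, 0, 0, 0, 0, 0, 12.2, 0, 0, 0, 0, 0, 12.2, 0, 0, 0, 0]

```text
clock: 1.27
position: [0.4294, -0.2066, 0.4043]
tcp_rot: [-0.0, 1.0, -0.002, 0.0]
ft_force: [-0.5, -0.0, -0.1]
opening: 0.998
```

```bash
python3 - <<'E'
from h import *
import pickle
s=robot.read_state();I=robot.camera_info('wrist');im=robot.camera('wrist')[:,:,::-1];cv2.imwrite('pics/w1.png',im);pickle.dump((s,I),open('w1.pkl','wb'));print(s['position'],s['joint_velocities'].round(3))
E
```

```text
[ 0.42935798 -0.20661619  0.40432696] [ 0.019  0.013  0.015 -0.009  0.     0.     0.002]
```

View pics/w1.png

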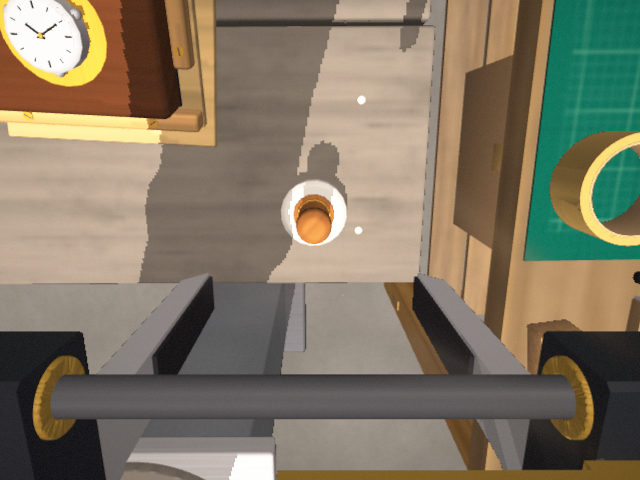

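```bash
python3 - <<'E'
from h import *
import pickle
s,I=pickle.load(open('w1.pkl','rb')); im=cv2.imread('pics/w1.png'); hsv=cv2.cvtColor(im,cv2.COLOR_BGR2HSV);H,S,V=cv2.split(hsv)
m=(S<30)&(V>170); m[:175]=0;m[250:]=0;m[:,:270]=0;m[:,352:]=0
c,st=comp(m,(314,205)); print(st)
h=cv2.convexHull(c)[:,0]
for z in (.016,.013): print(circ(onplane(I,h,(0,0,z))[:,:2]))
# handle top
m=(H<20)&(S>120); m[:175]=0;m[250:]=0;m[:,:270]=0;m[:,352:]=0
c,st=comp(m,(314,215)); print(st)
E
```

```text
[ 286  182   61   64 1311]
(array([ 0.4295776 , -0.20836038]), np.float64(0.029329955027926666))
(array([ 0.42898227, -0.20836897]), np.float64(0.02956860535439246))
[ 294  195   40   49 1532]
```

>>> carry_out:
  rows: [2, 4.5, 0, 0, 0, 0, 4, 9, 0, 0, 0, 0, 7, 14, 0, 0, 0, 0, 9, 17.6, 0, 0, 0, 0, 9, 17.6, 0, 0, 0, 0]

```text
clock: 1.95
position: [0.5207, -0.0298, 0.4037]
tcp_rot: [-0.001, 1.0, -0.002, -0.0]
ft_force: [0.6, -1.3, 0.3]
opening: 0.999
```

```bash
python3 - <<'E'
from h import *
import pickle
s=robot.read_state();I=robot.camera_info('wrist');im=robot.camera('wrist')[:,:,::-1];cv2.imwrite('pics/w2.png',im);pickle.dump((s,I),open('w2.pkl','wb'));print(s['position'],s['joint_velocities'].round(3))
E
```

```text
[ 0.52065259 -0.02975196  0.40372115] [ 0.038 -0.022  0.047  0.033  0.005  0.005  0.04 ]
```

View pics/w2.png

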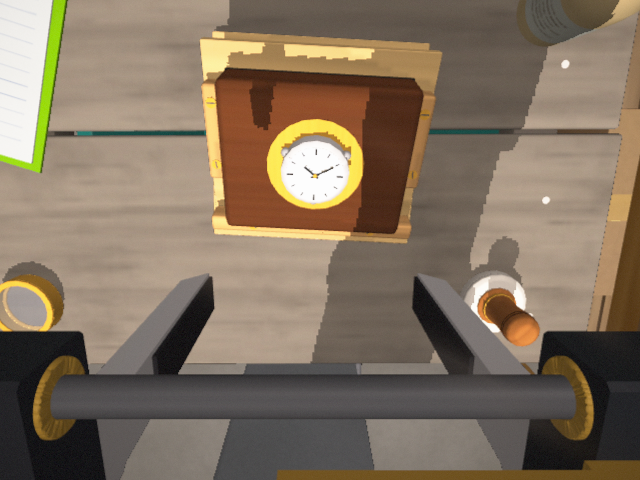

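```bash
python3 - <<'E'
from h import *
import pickle
s,I=pickle.load(open('w2.pkl','rb')); im=cv2.imread('pics/w2.png'); hsv=cv2.cvtColor(im,cv2.COLOR_BGR2HSV);H,S,V=cv2.split(hsv)
psi=np.radians(-3.4); a=np.radians(20)
ex=np.array([np.cos(psi)*np.cos(a),np.sin(psi)*np.cos(a),np.sin(a)]); ey=np.array([-np.sin(psi),np.cos(psi),0]); ez=np.cross(ex,ey); print(ez)
m=(H>18)&(H<32)&(S>140)&(V>170); c,st=comp(m,(315,164)); print(st)
h=cv2.convexHull(c)[:,0]
for P0 in [np.array([.568,-.030,.082])]:
  P=onplane(I,h,P0,ez)-P0; C,r=circ(np.c_[P@ex,P@ey]); print('ring',C,r,P0+C[0]*ex+C[1]*ey)
m=(S<30)&(V>150); m=cv2.morphologyEx(m.astype(np.uint8),3,np.ones((5,5)))
c,st=comp(m,(315,172)); print(st); h=cv2.convexHull(c)[:,0]
Q0=P0+.014*ez
P=onplane(I,h,Q0,ez)-Q0; C,r=circ(np.c_[P@ex,P@ey]); print('drumtop',C,r)
m=((H<14)|(H>170))&(S>110)&(V<150);m=cv2.morphologyEx(m.astype(np.uint8),2,np.ones((5,5)));c,st=comp(m,(260,200)); print(st)
ap=cv2.approxPolyDP(cv2.convexHull(c),8,True)[:,0]; print(ap.tolist())
P=onplane(I,ap,P0,ez)-P0; print((np.c_[P@ex,P@ey]*1000).round(1))
b=(H>12)&(H<30)&(S>120)&(V>150);c,st=comp(b,(30,303));print(st);c=c[c[:,0]>2];print('bezel',circ(onplane(I,cv2.convexHull(c)[:,0],(0,0,.0185))[:,:2]))
E
```

```text
[-0.34141813  0.02028397  0.93969262]
[ 267  119   96   90 2781]
ring [ 0.00110194 -0.00105022] 0.03538231145579285 [ 0.56897138 -0.03110978  0.08237689]
[ 281  136   70   68 3540]
drumtop [ 0.00472374 -0.00105687] 0.025230508203132277
[  215    69   208   165 22378]
[[221, 74], [413, 80], [422, 101], [395, 231], [229, 224]]
[[ 62.1  62.8]
 [ 65.3 -60.9]
 [ 52.4 -69.4]
 [-51.2 -68.7]
 [-53.1  65.2]]
[  0 280  54  51 555]
bezel (array([0.42899573, 0.25252409]), np.float64(0.028802675539754505))
```

>>> carry_out:
  rows: [-2, 6, 0, 0, 0, 0, -4, 12, 0, 0, 0, 0, -6, 18, 0, 0, 0, 0, -8, 23, 0, 0, 0, 0, -9.3, 28.5, 0, 0, 0, 0]

```text
clock: 2.62
position: [0.4269, 0.2529, 0.4038]
tcp_rot: [-0.0, 1.0, -0.005, -0.0]
ft_force: [1.8, -0.5, 0.2]
opening: 1.001
```

>>> carry_out:
  rows: [0, 0, 0, 0, 0, 0, 0, 0, 0, 0, 0, 0]

```text
clock: 2.88
position: [0.4277, 0.2512, 0.4035]
tcp_rot: [0.0, 1.0, -0.006, -0.0]
ft_force: [0.7, -0.1, -0.3]
opening: 1.0
```

```bash
python3 - <<'E'
from h import *
import pickle
s=robot.read_state();I=robot.camera_info('wrist');im=robot.camera('wrist')[:,:,::-1];cv2.imwrite('pics/w3.png',im);pickle.dump((s,I),open('w3.pkl','wb'));print(s['position'],s['joint_velocities'].round(3))
im=cv2.imread('pics/w3.png'); hsv=cv2.cvtColor(im,cv2.COLOR_BGR2HSV);H,S,V=cv2.split(hsv)
b=(H>12)&(H<30)&(S>120)&(V>150);u=proj(I,[.426,.256,.01])[0];c,st=comp(b,u);print(u,st);print('bezel',circ(onplane(I,cv2.convexHull(c)[:,0],(0,0,.0185))[:,:2]))
E
```

```text
[0.42768302 0.25116057 0.40353076] [ 0.015 -0.003  0.006  0.003 -0.    -0.001  0.   ]
[307.14227588 214.247395  ] [ 274  181   68   67 1234]
bezel (array([0.42711556, 0.25569852]), np.float64(0.030815469282256654))
```

View pics/w3.png

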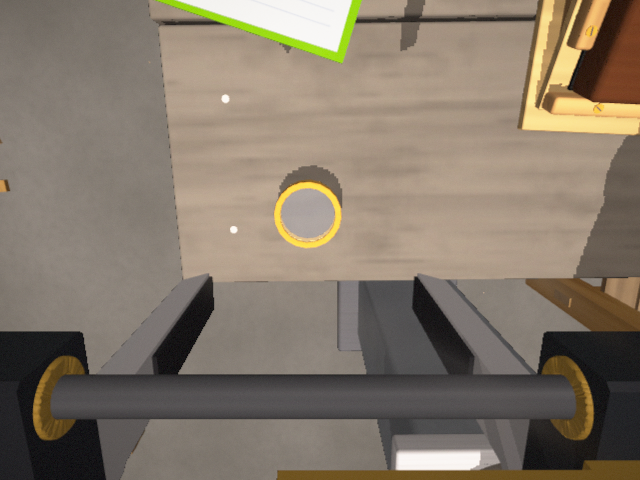

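>>> carry_out:
  rows: [-0.1, 0.45, -6, 0, 0, 0, -0.1, 0.45, -12, 0, 0, 0, -0.1, 0.45, -16, 0, 0, 0, -0.1, 0.45, -16, 0, 0, 0, -0.1, 0.45, -16, 0, 0, 0]

```text
clock: 3.55
position: [0.4276, 0.255, 0.245]
tcp_rot: [0.0, 1.0, -0.007, 0.0]
ft_force: [-0.8, 0.1, -0.3]
opening: 1.003
```

```bash
python3 - <<'E'
from h import *
s=robot.read_state();I=robot.camera_info('wrist');im=robot.camera('wrist')[:,:,::-1];cv2.imwrite('pics/w4.png',im);print(s['position'],s['tcp_rot'],s['joint_velocities'].round(3))
im=cv2.imread('pics/w4.png'); hsv=cv2.cvtColor(im,cv2.COLOR_BGR2HSV);H,S,V=cv2.split(hsv)
b=(H>12)&(H<30)&(S>120)&(V>150);u=proj(I,[.426,.256,.01])[0];c,st=comp(b,u);print(u,st);print('bezel',circ(onplane(I,cv2.convexHull(c)[:,0],(0,0,.0185))[:,:2]))
E
```

```text
[0.42761275 0.25499678 0.24496366] [ 1.84028992e-04  9.99976703e-01 -6.81298358e-03  3.79218219e-04] [-0.002 -0.021 -0.007 -0.007  0.003 -0.004 -0.005]
[310.49828996 270.69246215] [ 254  218  115  109 3353]
bezel (array([0.42698287, 0.25562692]), np.float64(0.030716157286508675))
```

View pics/w4.png

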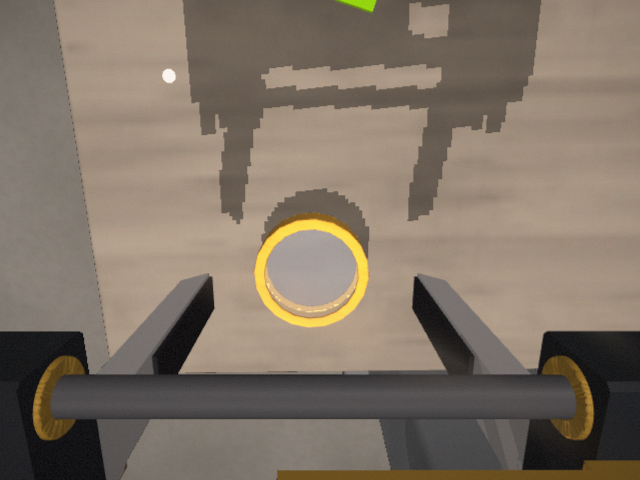

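>>> carry_out:
  rows: [-0.06, 0.06, -3.85, 0, 0, 0, -0.06, 0.06, -3.85, 0, 0, 0, -0.06, 0.06, -3.85, 0, 0, 0]

```text
clock: 3.98
position: [0.4275, 0.2561, 0.2085]
tcp_rot: [-0.0, 1.0, -0.007, 0.002]
ft_force: [-0.7, 0.9, 0.1]
opening: 0.998
```

>>> carry_out:
  rows: [0, 0, 0, 0, 0, 0, 0, 0, 0, 0, 0, 0, 0, 0, 0, 0, 0, 0, 0, 0, 0, 0, 0, 0, 0, 0, 0, 0, 0, 0]
  gripper: -1
  squeeze: 12

```text
clock: 4.6
position: [0.4276, 0.2561, 0.2086]
tcp_rot: [-0.0, 1.0, -0.007, 0.002]
ft_force: [-0.4, -1.7, 5.2]
opening: 0.661
```

>>> carry_out:
  rows: [0, 0, 0, 0, 0, 0, 0, 0, 0, 0, 0, 0]

```text
clock: 4.85
position: [0.4276, 0.2561, 0.2087]
tcp_rot: [-0.0, 1.0, -0.007, 0.002]
ft_force: [-0.2, -1.0, 3.6]
opening: 0.659
```

>>> carry_out:
  rows: [0, 0, 3, 0, 0, 0, 0, 0, 8, 0, 0, 0, 0, -4, 13, 0, 0, 0, 2, -10, 16, 0, 0, 0, 3, -16, 16, 0, 0, 0]

```text
clock: 5.48
position: [0.4571, 0.1012, 0.3704]
tcp_rot: [-0.001, 1.0, -0.006, 0.004]
ft_force: [0.7, -0.9, -1.3]
opening: 0.657
```

```bash
cat >> h.py <<'E'
psi=np.radians(-3.4); a=np.radians(20)
ex=np.array([np.cos(psi)*np.cos(a),np.sin(psi)*np.cos(a),np.sin(a)]); ey=np.array([-np.sin(psi),np.cos(psi),0]); ez=np.cross(ex,ey)
D=np.array([.569,-.031,.082])
def togo(pt,h,off=np.zeros(3),Rg=None):
    """shift (cm) and rotvec to bring tool point pt to D+h*ez+off with tool square to face"""
    if Rg is None: Rg=np.c_[ex,-ey,-ez]
    s=robot.read_state(); R0=Rot.from_quat(s['tcp_rot'][[1,2,3,0]])
    T=D+h*ez+off-Rg@pt
    return ((T-s['position'])*100).round(3),(Rot.from_matrix(Rg)*R0.inv()).as_rotvec().round(4),T.round(4),s
E
python3 - <<'E'
from h import *
print(togo(np.array([-.0006,0,.2087]),.05))
cv2.imwrite('pics/w5.png',robot.camera('wrist')[:,:,::-1])
E
```

```text
(array([  2.416, -12.701,  -4.513]), array([-0.014 , -0.3418, -0.0469]), array([ 0.4812, -0.0258,  0.3253]), {'clock': 5.475, 'qpos': array([-0.00413303,  0.14606241, -0.38097637,  2.07436451,  0.06907492,
        0.92549338, -2.00575097]), 'joint_velocities': array([ 0.74654876, -0.12701389,  0.37746284,  0.12017582, -0.13435657,
        0.00425876,  1.16900663]), 'tau': array([-1.13217714e+01, -6.01048779e+01, -6.24963149e+00, -4.17245042e+01,
       -2.08335172e-02,  8.56803954e-01, -3.84134620e+00]), 'position': array([0.45707336, 0.10122381, 0.37043384]), 'tcp_rot': array([-8.75431183e-04,  9.99974476e-01, -6.16516457e-03,  3.50321191e-03]), 'ft_force': array([ 0.66466814, -0.85580012, -1.26955435]), 'torque': array([ 0.04888325, -0.05842947, -0.01931029]), 'opening': 0.6567473782702612})
```

View pics/w5.png

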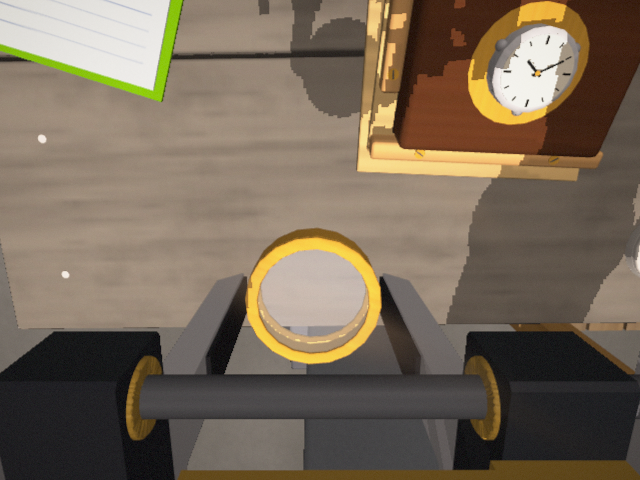

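>>> carry_out:
  rows: [0.6, -4, -0.5, -0.004, -0.085, -0.012, 1.2, -8, -1, -0.007, -0.17, -0.023, 1.8, -11, -3, -0.011, -0.26, -0.035, 2.4, -12.7, -4.5, -0.014, -0.342, -0.047, 2.4, -12.7, -4.5, -0.014, -0.342, -0.047]

```text
clock: 6.15
position: [0.4811, -0.0346, 0.3233]
tcp_rot: [0.006, 0.985, -0.034, 0.172]
ft_force: [0.2, 0.5, -0.6]
opening: 0.654
```

>>> carry_out:
  rows: [0, 0, 0, 0, 0, 0, 0, 0, 0, 0, 0, 0, 0, 0, 0, 0, 0, 0]

```text
clock: 6.52
position: [0.4812, -0.0341, 0.3237]
tcp_rot: [0.006, 0.985, -0.034, 0.172]
ft_force: [-0.5, 0.3, -0.3]
opening: 0.656
```

```bash
python3 - <<'E'
from h import *
r=togo(np.array([-.0006,0,.2087]),.05);print(r[:3],r[3]['position'],r[3]['joint_velocities'].round(3))
s=robot.read_state();I=robot.camera_info('wrist');im=robot.camera('wrist')[:,:,::-1];cv2.imwrite('pics/w6.png',im)
im=cv2.imread('pics/w6.png'); hsv=cv2.cvtColor(im,cv2.COLOR_BGR2HSV);H,S,V=cv2.split(hsv)
R=Rot.from_quat(s['tcp_rot'][[1,2,3,0]]).as_matrix(); p=s['position']
u=proj(I,p+R@[0,0,.19])[0]; print(u)
b=(H>12)&(H<30)&(S>120)&(V>150);c,st=comp(b,u);print(st)
P=(onplane(I,cv2.convexHull(c)[:,0],p+R@[0,0,.1902],R[:,2])-p)@R; print('bezel tool xy',circ(P[:,:2]))
E
```

```text
(array([0.002, 0.833, 0.161]), array([ 0.0004, -0.0039,  0.0093]), array([ 0.4812, -0.0258,  0.3253])) [ 0.48121413 -0.03411129  0.32369613] [ 0.001  0.001  0.003  0.001  0.003 -0.005 -0.001]
[312.22460557 300.19808444]
[ 234  198  160  166 8413]
bezel tool xy (array([ 0.00363095, -0.00350944]), np.float64(0.039183143480192965))
```

View pics/w6.png

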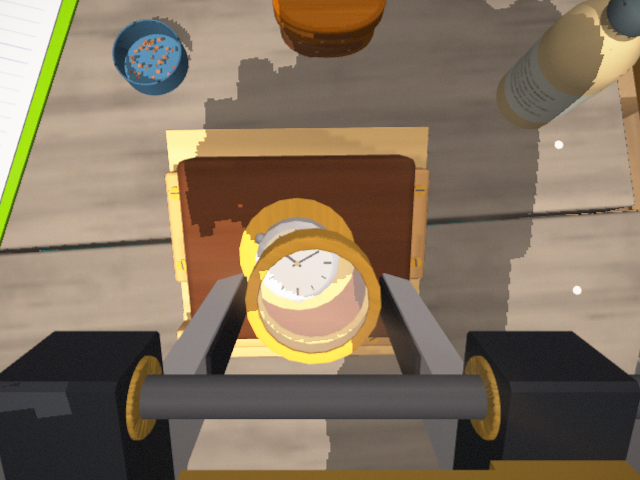

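>>> carry_out:
  rows: [0, 0.83, 0.16, 0, -0.004, 0.009, 0, 0.83, 0.16, 0, -0.004, 0.009, 0, 0.83, 0.16, 0, -0.004, 0.009]

```text
clock: 6.95
position: [0.4812, -0.0257, 0.3253]
tcp_rot: [0.005, 0.984, -0.029, 0.174]
ft_force: [1.1, -1.2, -0.9]
opening: 0.656
```

```bash
python3 - <<'E'
from h import *
r=togo(np.array([-.0006,0,.2087]),.05);print(r[:3],r[3]['position'],r[3]['joint_velocities'].round(3))
s=robot.read_state();I=robot.camera_info('wrist');im=robot.camera('wrist')[:,:,::-1];cv2.imwrite('pics/w7.png',im)
R=Rot.from_quat(s['tcp_rot'][[1,2,3,0]]).as_matrix(); p=s['position']
i5=cv2.imread('pics/w5.png');H,S,V=cv2.split(cv2.cvtColor(i5,cv2.COLOR_BGR2HSV))
b=(H>12)&(H<30)&(S>120)&(V>150);b[:,600:]=0;c,st=comp(b,(313,295));print(st)
P=(onplane(I,cv2.convexHull(c)[:,0],p+R@[0,0,.1902],R[:,2])-p)@R; print('bezel tool xy',circ(P[:,:2]))
o=proj(I,p+R@[-.0006,0,.1902]); print(o)
th=np.linspace(0,6.283,60)
v=cv2.imread('pics/w7.png')
for q in proj(I,D+.0354*(np.cos(th)[:,None]*ex+np.sin(th)[:,None]*ey)): cv2.circle(v,tuple(q.round().astype(int).tolist()),1,(255,0,0),-1)
for q in proj(I,D+.014*ez+.0243*(np.cos(th)[:,None]*ex+np.sin(th)[:,None]*ey)): cv2.circle(v,tuple(q.round().astype(int).tolist()),1,(0,255,0),-1)
cv2.imwrite('pics/w7o.png',v)
cv2.imwrite('pics/w7c.png',cv2.resize(v[170:400,190:440],None,fx=3,fy=2.6,interpolation=cv2.INTER_CUBIC))
E
```

```text
(array([ 0.007, -0.004,  0.001]), array([0.0004, 0.0002, 0.    ]), array([ 0.4812, -0.0258,  0.3253])) [ 0.48117195 -0.02574318  0.32529097] [ 0.004  0.001  0.004  0.     0.001 -0.001  0.002]
[ 246  236  135  128 4576]
bezel tool xy (array([-0.00126135,  0.00039014]), np.float64(0.03075580849835169))
[[312.17148344 301.23227714]]
```

View pics/w7c.png

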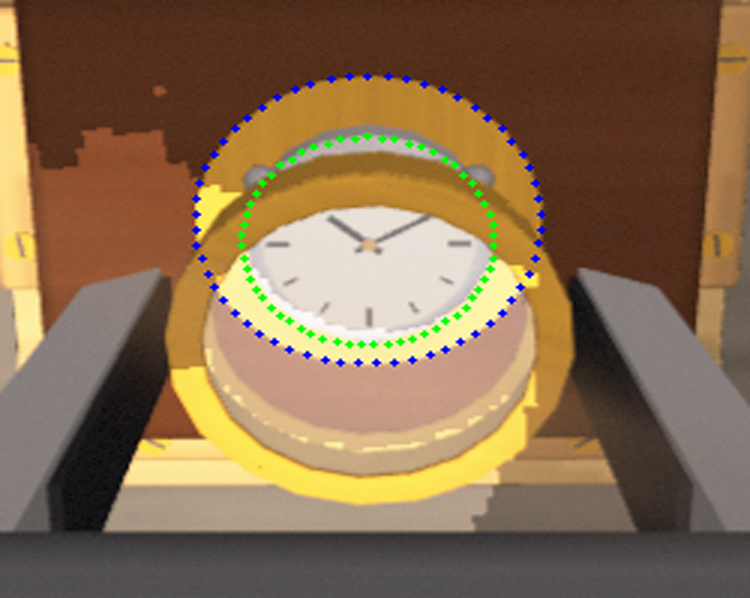

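>>> carry_out:
  rows: [0.38, -0.02, -0.93, 0, 0, 0, 0.75, -0.04, -1.87, 0, 0, 0, 1.05, -0.06, -2.72, 0, 0, 0, 1.22, -0.07, -3.2, 0, 0, 0, 1.22, -0.07, -3.2, 0, 0, 0]

```text
clock: 7.62
position: [0.4934, -0.0265, 0.2927]
tcp_rot: [0.005, 0.984, -0.029, 0.173]
ft_force: [-0.1, -0.2, 0.0]
opening: 0.656
```

```bash
python3 - <<'E'
from h import *
r=togo(np.array([-.0009,0,.2087]),.009);print(r[:3],r[3]['position'],r[3]['ft_force'],r[3]['joint_velocities'].round(3))
E
```

```text
(array([ 0.216, -0.011, -0.584]), array([ 0.0004, -0.0008,  0.0002]), array([ 0.4955, -0.0266,  0.2869])) [ 0.49335364 -0.02652544  0.29272134] [-0.14466612 -0.15905401  0.03322888] [ 0.003 -0.015 -0.005 -0.002 -0.007  0.007  0.008]
```

>>> carry_out:
  rows: [0.13, -0.01, -0.35, 0, 0, 0, 0.13, -0.01, -0.35, 0, 0, 0]

```text
clock: 7.88
position: [0.4947, -0.0266, 0.2892]
tcp_rot: [0.005, 0.984, -0.029, 0.173]
ft_force: [0.1, -0.3, -0.4]
opening: 0.654
```

>>> carry_out:
  rows: [0.09, 0, -0.24, 0, 0, 0, 0.09, 0, -0.24, 0, 0, 0]

```text
clock: 8.12
position: [0.4956, -0.0266, 0.2867]
tcp_rot: [0.005, 0.984, -0.029, 0.173]
ft_force: [-0.4, -0.8, 0.2]
opening: 0.659
```

```bash
python3 - <<'E'
from h import *
r=togo(np.array([-.0009,0,.2087]),.009);print(r[:3],r[3]['position'],r[3]['ft_force'],r[3]['joint_velocities'].round(3))
cv2.imwrite('pics/w8.png',robot.camera('wrist')[:,:,::-1])
E
```

```text
(array([-0.006,  0.001,  0.021]), array([ 0.0004, -0.0009,  0.0002]), array([ 0.4955, -0.0266,  0.2869])) [ 0.49557564 -0.0266463   0.28667128] [-0.43262191 -0.80334526  0.18245238] [ 0.001 -0.002 -0.002 -0.001 -0.003  0.003  0.005]
```

View pics/w8.png

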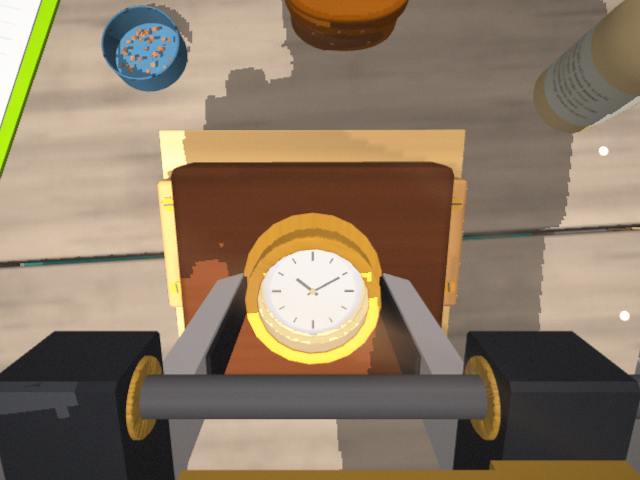

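>>> carry_out:
  rows: [0, 0, 0, 0, 0, 0, 0, 0, 0, 0, 0, 0, 0, 0, 0, 0, 0, 0, 0, 0, 0, 0, 0, 0]
  gripper: 0.9

```text
clock: 8.68
position: [0.4956, -0.0266, 0.2868]
tcp_rot: [0.005, 0.984, -0.029, 0.173]
ft_force: [0.5, 0.4, 0.3]
opening: 0.949
```

>>> carry_out:
  rows: [-1.2, 0.1, 3.3, 0, 0, 0, -2.4, 0.15, 6.6, 0, 0, 0, -4, 0.2, 10, 0, 0, 0, -4, 0.2, 10, 0, 0, 0]

```text
clock: 9.18
position: [0.4554, -0.0247, 0.3891]
tcp_rot: [0.006, 0.984, -0.029, 0.175]
ft_force: [0.1, -0.4, -0.9]
opening: 0.95
```

```bash
python3 - <<'E'
from h import *
s=robot.read_state();print(s['position'],s['opening'],s['qpos'].round(2));I=robot.camera_info('wrist')
v=robot.camera('wrist')[:,:,::-1].copy()
th=np.linspace(0,6.283,60)
for h,r,c in((0,.0354,(255,0,0)),(.0265,.031,(0,255,0))):
  for q in proj(I,D+h*ez+r*(np.cos(th)[:,None]*ex+np.sin(th)[:,None]*ey)): cv2.circle(v,tuple(q.round().astype(int).tolist()),1,c,-1)
cv2.imwrite('pics/w9.png',v)
E
```

```text
[ 0.45538544 -0.02465573  0.38908939] 0.9504287102119147 [ 0.18  0.01 -0.29  2.2   0.11  0.59 -1.82]
```

View pics/w9.png

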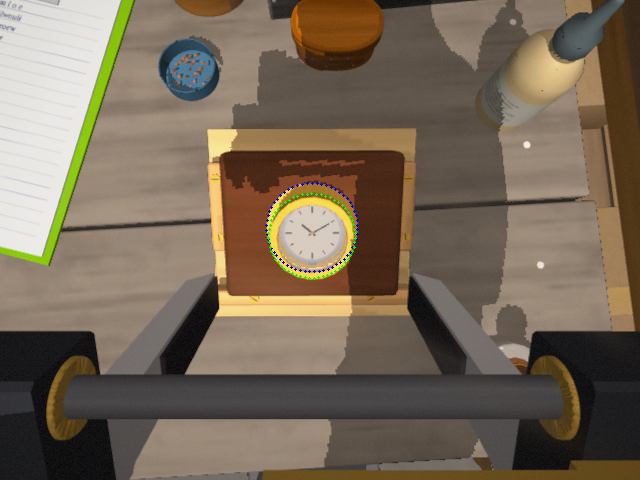

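```bash
python3 - <<'E'
from h import *
I=robot.camera_info('wrist'); im=robot.camera('wrist')[:,:,::-1].copy(); cv2.imwrite('pics/w10.png',im)
H,S,V=cv2.split(cv2.cvtColor(im,cv2.COLOR_BGR2HSV))
b=(H>18)&(H<32)&(S>120)&(V>200);c,st=comp(b,(313,235));print(st)
P=(onplane(I,cv2.convexHull(c)[:,0],D+.0265*ez,ez)-D); print(circ(np.c_[P@ex,P@ey]))
v=np.zeros_like(im);v[b]=255
cv2.imwrite('pics/w10c.png',np.hstack([cv2.resize(x[160:300,240:380],None,fx=2.8,fy=2.8,interpolation=cv2.INTER_CUBIC) for x in (im,v)]))
Rg=np.c_[[1,0,0],[0,-1,0],[0,0,-1]].astype(float)
print(togo(np.zeros(3),0,np.array([.429,-.2075,.33])-D,Rg)[:3])
E
```

```text
[ 266  187   88   92 2010]
(array([0.00131178, 0.00214535]), np.float64(0.03231137457576269))
(array([ -2.655, -18.275,  -5.677]), array([0.0111, 0.349 , 0.0591]), array([ 0.429 , -0.2075,  0.33  ]))
```

View pics/w10c.png

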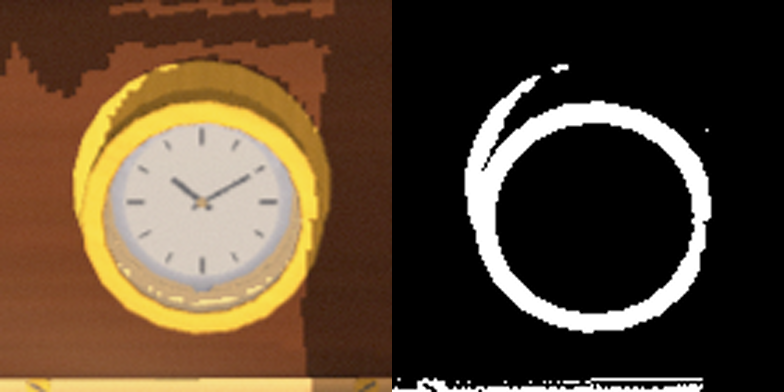

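>>> carry_out:
  rows: [-0.7, -5, 0, 0.003, 0.1, 0.015, -1.4, -10, 0, 0.006, 0.2, 0.03, -2, -15, -2, 0.009, 0.3, 0.045, -2.7, -18.3, -5.7, 0.011, 0.349, 0.059, -2.7, -18.3, -5.7, 0.011, 0.349, 0.059]

```text
clock: 9.9
position: [0.4274, -0.2095, 0.3261]
tcp_rot: [-0.001, 1.0, -0.002, -0.003]
ft_force: [-0.1, 1.1, -0.6]
opening: 0.949
```

>>> carry_out:
  rows: [0, 0, 0, 0, 0, 0, 0, 0, 0, 0, 0, 0]

```text
clock: 10.15
position: [0.4278, -0.2087, 0.3262]
tcp_rot: [-0.001, 1.0, -0.001, -0.003]
ft_force: [1.0, 0.4, 0.0]
opening: 0.953
```

```bash
python3 - <<'E'
from h import *
Rg=np.c_[[1,0,0],[0,-1,0],[0,0,-1]].astype(float)
s=robot.read_state();I=robot.camera_info('wrist'); im=robot.camera('wrist')[:,:,::-1].copy(); cv2.imwrite('pics/w11.png',im)
H,S,V=cv2.split(cv2.cvtColor(im,cv2.COLOR_BGR2HSV))
u=proj(I,[.429,-.2075,.016])[0];print(u,s['position'],s['tcp_rot'])
m=(S<35)&(V>165); m=m.astype(np.uint8); w=np.zeros_like(m); x,y=u.round().astype(int); w[y-60:y+60,x-60:x+60]=1
c,st=comp(m*w,u); print(st)
h=cv2.convexHull(c)[:,0]
for z in (.016,.012): print(circ(onplane(I,h,(0,0,z))[:,:2]))
print(togo(np.zeros(3),0,np.array([.429,-.2075,.33])-D,Rg)[:3])
E
```

```text
[311.42154648 230.15394269] [ 0.42775177 -0.20873928  0.3262147 ] [-7.35306866e-04  9.99993875e-01 -1.04541386e-03 -3.25824640e-03]
[ 270  187   83   77 2310]
(array([ 0.43079368, -0.20772261]), np.float64(0.02998559835012134))
(array([ 0.4298262 , -0.20770196]), np.float64(0.03039906143129264))
(array([0.124, 0.128, 0.353]), array([-0.0012, -0.006 ,  0.002 ]), array([ 0.429 , -0.2075,  0.33  ]))
```

View pics/w11.png

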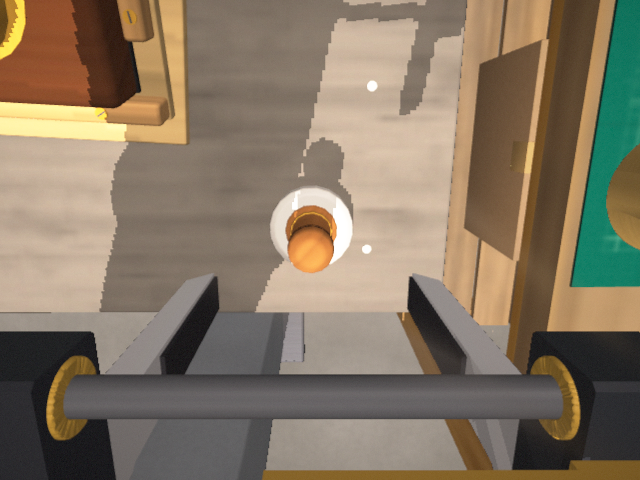

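>>> carry_out:
  rows: [0.22, 0.11, -2, -0.001, -0.006, 0.002, 0.22, 0.11, -6, -0.001, -0.006, 0.002, 0.22, 0.11, -10, -0.001, -0.006, 0.002, 0.22, 0.11, -10.6, -0.001, -0.006, 0.002, 0.22, 0.11, -10.6, -0.001, -0.006, 0.002]

```text
clock: 10.82
position: [0.4304, -0.2075, 0.2213]
tcp_rot: [-0.0, 1.0, 0.0, 0.0]
ft_force: [0.2, -0.2, 0.7]
opening: 0.953
```

```bash
python3 - <<'E'
from h import *
s=robot.read_state();I=robot.camera_info('wrist'); im=robot.camera('wrist')[:,:,::-1].copy(); cv2.imwrite('pics/w12.png',im)
print(s['position'],s['tcp_rot'],s['joint_velocities'].round(3))
print(proj(I,[[.43,-.2076,.075],[.43,-.2076,.016]]))
H,S,V=cv2.split(cv2.cvtColor(im,cv2.COLOR_BGR2HSV))
c,st=comp((H<20)&(S>120)&(V>120),proj(I,[.43,-.2076,.075])[0]);print(st)
E
```

```text
[ 0.43042435 -0.20750031  0.2213435 ] [-8.42053478e-05  9.99999933e-01  2.22070616e-04  2.78721055e-04] [ 0.004 -0.023  0.001 -0.008  0.     0.005  0.001]
[[312.37205613 351.62445951]
 [312.5546632  288.2997159 ]]
[ 273  304   77   71 4319]
```

View pics/w12.png

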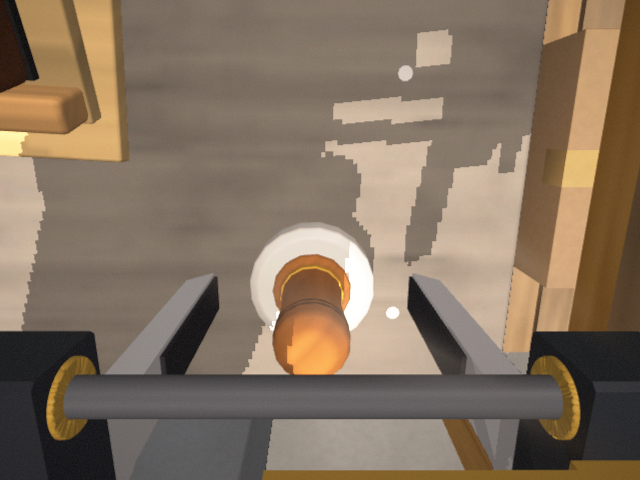

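```bash
python3 - <<'E'
from h import *
I=robot.camera_info('wrist'); im=cv2.imread('pics/w12.png')
H,S,V=cv2.split(cv2.cvtColor(im,cv2.COLOR_BGR2HSV))
m=((S<28)&(V>150)).astype(np.uint8); w=np.zeros_like(m); w[215:345,245:380]=1
c,st=comp(m*w,(312,240)); print(st)
h=c[(c[:,1]<290)]
for z in (.016,.014,.012):
  P=onplane(I,h,(0,0,z))[:,:2]; C,r=circ(P); k=np.abs(np.hypot(*(P-C).T)-r)<.0012; print(z,circ(P[k]),k.sum(),len(k))
m=((H<20)&(S>120)&(V>100)).astype(np.uint8); w[:]=0; w[295:380,250:370]=1
c,st=comp(m*w,(312,340)); print(st)
hl=c[:,0][c[:,1]>320]; print(hl.min(),hl.max())
# silhouette widest rows
for v in range(300,376,6):
  r=c[np.abs(c[:,1]-v)<=1][:,0]; print(v,r.min(),r.max(),end='; ')
E
```

```text
[ 264  229  109  101 3289]
0.016 (array([ 0.44009751, -0.20951292]), np.float64(0.019556500098395498)) 49 321
0.014 (array([ 0.4393958 , -0.20950438]), np.float64(0.0197587548962395)) 47 321
0.012 (array([ 0.43871009, -0.20952042]), np.float64(0.019968618587747223)) 47 321
[ 273  304   77   71 4371]
273 349Traceback (most recent call last):
  File "<stdin>", line 14, in <module>
    return umr_minimum(a, axis, None, out, keepdims, initial, where)
ValueError: zero-size array to reduction operation minimum which has no identity
```

```bash
python3 - <<'E'
from h import *
I=robot.camera_info('wrist'); im=cv2.imread('pics/w12.png')
H,S,V=cv2.split(cv2.cvtColor(im,cv2.COLOR_BGR2HSV))
m=((S<32)&(V>135)).astype(np.uint8); w=np.zeros_like(m); w[215:345,240:385]=1
c,st=comp(m*w,(312,240)); print(st)
h=cv2.convexHull(c)[:,0]; h=h[h[:,1]<305]
for z in (.016,.014,.012):
  P=onplane(I,h,(0,0,z))[:,:2]; C,r=circ(P); k=np.abs(np.hypot(*(P-C).T)-r)<.0015; print(z,circ(P[k]),k.sum(),len(k))
E
```

```text
[ 258  229  116  102 4452]
0.016 (array([ 0.43233561, -0.20864122]), np.float64(0.02817841252618753)) 25 25
0.014 (array([ 0.43156674, -0.20864816]), np.float64(0.028480916929727446)) 25 25
0.012 (array([ 0.43079788, -0.20865511]), np.float64(0.028783421333267133)) 25 25
```

```bash
python3 - <<'E'
from h import *
I=robot.camera_info('wrist'); im=cv2.imread('pics/w12.png')
for z in (.016,.013): print(onplane(I,[(312,223.5),(251,284),(374,284)],(0,0,z)))
print(im[215:240:1,312].tolist())
for z in (.075,.072,.068): print(onplane(I,[(273.5,338),(349.5,338),(312,374)],(0,0,z)))
cv2.imwrite('pics/w12c.png',cv2.resize(im[200:390,220:400],None,fx=3,fy=3))
E
```

```text
[[ 0.46253934 -0.20759745  0.016     ]
 [ 0.43241015 -0.1779007   0.016     ]
 [ 0.43240169 -0.23774032  0.016     ]]
[[ 0.46187241 -0.20759106  0.013     ]
 [ 0.43125805 -0.17741611  0.013     ]
 [ 0.43124945 -0.23821932  0.013     ]]
[[104, 115, 131], [105, 117, 132], [105, 118, 132], [104, 117, 133], [106, 119, 134], [103, 116, 132], [103, 117, 133], [130, 140, 154], [144, 153, 165], [145, 156, 168], [151, 162, 174], [147, 158, 171], [163, 175, 189], [185, 199, 214], [202, 218, 228], [212, 223, 234], [212, 225, 235], [214, 226, 237], [214, 226, 236], [215, 227, 237], [215, 227, 237], [219, 229, 239], [219, 229, 239], [221, 230, 240], [217, 228, 236]]
[[ 0.43525873 -0.19442793  0.075     ]
 [ 0.43525523 -0.22061986  0.075     ]
 [ 0.42122334 -0.20768699  0.075     ]]
[[ 0.43363979 -0.19410823  0.072     ]
 [ 0.43363621 -0.2209174   0.072     ]
 [ 0.41927364 -0.20767976  0.072     ]]
[[ 0.4314812  -0.19368197  0.068     ]
 [ 0.43147752 -0.22131413  0.068     ]
 [ 0.41667404 -0.20767012  0.068     ]]
```

View pics/w12c.png

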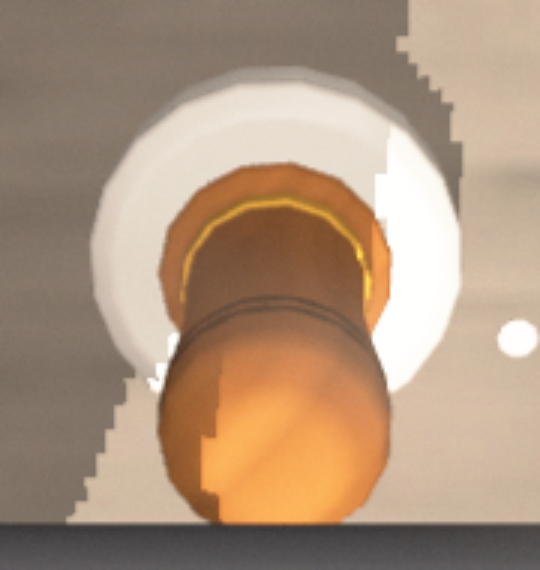

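>>> carry_out:
  rows: [-0.1, -0.02, -0.3, 0, 0, 0, -0.1, -0.02, -0.3, 0, 0, 0]

```text
clock: 11.12
position: [0.4297, -0.208, 0.2196]
tcp_rot: [0.0, 1.0, 0.0, 0.001]
ft_force: [-0.3, -1.2, 0.4]
opening: 0.946
```

>>> carry_out:
  rows: [0, 0, 0, 0, 0, 0, 0, 0, 0, 0, 0, 0, 0, 0, 0, 0, 0, 0, 0, 0, 0, 0, 0, 0, 0, 0, 0, 0, 0, 0]
  gripper: -1
  squeeze: 40

```text
clock: 11.75
position: [0.4297, -0.208, 0.2196]
tcp_rot: [0.0, 1.0, 0.0, 0.001]
ft_force: [0.1, -0.2, -0.6]
opening: 0.453
```

>>> carry_out:
  rows: [0, 0, 0, 0, 0, 0, 0, 0, 0, 0, 0, 0, 0, 0, 0, 0, 0, 0]

```text
clock: 12.12
position: [0.4297, -0.2079, 0.2195]
tcp_rot: [0.0, 1.0, 0.0, 0.001]
ft_force: [-0.0, 0.5, -0.5]
opening: 0.294
```

>>> carry_out:
  rows: [0, 0, 3, 0, 0, 0, 0, 0, 8, 0, 0, 0, 0, 4, 13, 0, 0, 0, 1, 8, 15, 0, -0.1, 0, 2, 12, 15, 0, -0.2, -0.02]

```text
clock: 12.75
position: [0.4501, -0.0867, 0.3714]
tcp_rot: [0.0, 0.994, -0.01, 0.104]
ft_force: [0.2, -0.6, -3.8]
opening: 0.291
```

>>> carry_out:
  rows: [0, 0, 0, 0, 0, 0, 0, 0, 0, 0, 0, 0]

```text
clock: 13.0
position: [0.4499, -0.0871, 0.3713]
tcp_rot: [0.001, 0.995, -0.01, 0.104]
ft_force: [1.0, 0.2, -2.1]
opening: 0.291
```

```bash
python3 - <<'E'
from h import *
r=togo(np.array([-.0006,0,.2195]),.055);print(r[:3],r[3]['position'],r[3]['opening'],r[3]['ft_force'])
cv2.imwrite('pics/w13.png',robot.camera('wrist')[:,:,::-1])
E
```

```text
(array([ 2.598,  6.162, -3.115]), array([-0.0066, -0.1409, -0.039 ]), array([ 0.4758, -0.0255,  0.3402])) [ 0.44986053 -0.08708143  0.37130295] 0.2908048934030242 [ 1.01511487  0.22907411 -2.13507965]
```

View pics/w13.png

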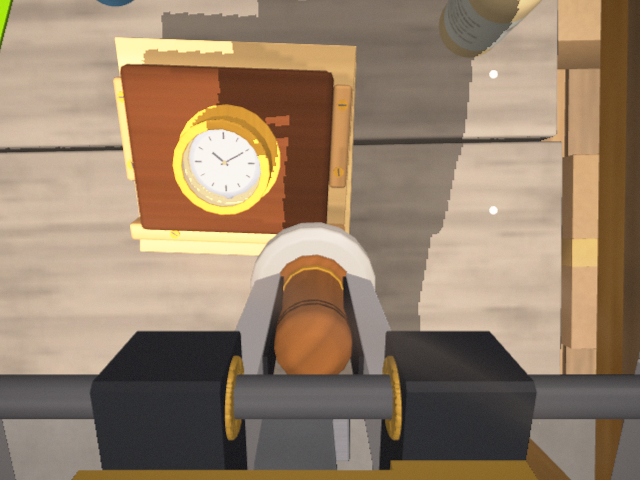

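>>> carry_out:
  rows: [1.3, 3, -1.5, -0.003, -0.07, -0.02, 2.6, 6.16, -3.1, -0.007, -0.141, -0.039, 2.6, 6.16, -3.1, -0.007, -0.141, -0.039, 2.6, 6.16, -3.1, -0.007, -0.141, -0.039]

```text
clock: 13.55
position: [0.4758, -0.0269, 0.3399]
tcp_rot: [0.006, 0.985, -0.03, 0.172]
ft_force: [0.4, 0.1, -2.6]
opening: 0.292
```

```bash
python3 - <<'E'
from h import *
r=togo(np.array([-.0006,0,.2195]),.055);print(r[:3],r[3]['position'],r[3]['ft_force'])
I=robot.camera_info('wrist');v=robot.camera('wrist')[:,:,::-1].copy();cv2.imwrite('pics/w14r.png',v)
s=r[3];R=Rot.from_quat(s['tcp_rot'][[1,2,3,0]]).as_matrix(); p=s['position']
th=np.linspace(0,6.283,60)
for h,rr,c in((.0265,.031,(0,255,0)),):
  for q in proj(I,D+h*ez+rr*(np.cos(th)[:,None]*ex+np.sin(th)[:,None]*ey)): cv2.circle(v,tuple(q.round().astype(int).tolist()),1,c,-1)
for z in (.2195,.2035):
  for q in proj(I,p+(np.c_[-.0006+.031*np.cos(th),.031*np.sin(th),th*0+z])@R.T): cv2.circle(v,tuple(q.round().astype(int).tolist()),1,(255,0,0),-1)
cv2.imwrite('pics/w14.png',cv2.resize(v[130:400,200:430],None,fx=2.6,fy=2.2))
E
```

```text
(array([0.001, 0.143, 0.026]), array([ 0.0007, -0.0022,  0.0017]), array([ 0.4758, -0.0255,  0.3402])) [ 0.4758296  -0.02689627  0.33988683] [ 0.40227981  0.13166795 -2.62243008]
```

View pics/w14.png

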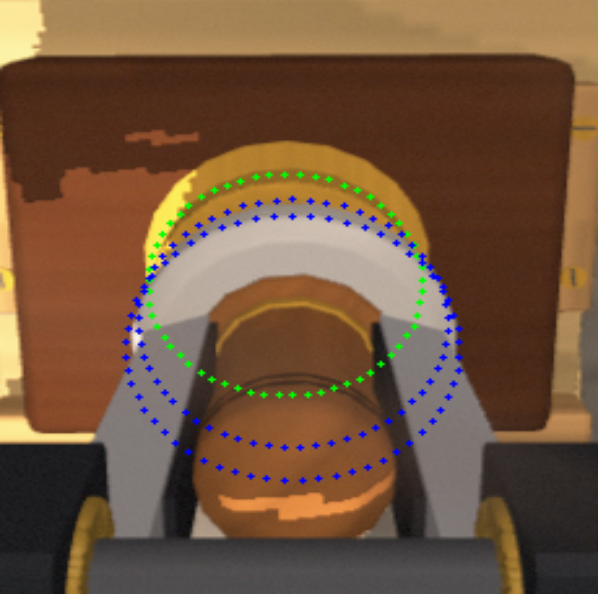

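>>> carry_out:
  rows: [0.3, 0.12, -0.6, 0.001, -0.002, 0.002, 0.6, 0.1, -1.45, 0.001, -0.002, 0.002, 0.91, 0.09, -2.3, 0.001, -0.002, 0.002, 0.91, 0.09, -2.3, 0.001, -0.002, 0.002]

```text
clock: 14.1
position: [0.4849, -0.0262, 0.3162]
tcp_rot: [0.005, 0.984, -0.029, 0.173]
ft_force: [0.3, -0.7, -2.1]
opening: 0.294
```

```bash
python3 - <<'E'
from h import *
r=togo(np.array([-.0012,0,.2195]),.0265);print(r[:3],r[3]['position'],r[3]['ft_force'],r[3]['joint_velocities'].round(3))
print(r[3]['ft_force']@ez, r[3]['torque'])
print((-.001*ez*100).round(3))
cv2.imwrite('pics/w15.png',robot.camera('wrist')[:,:,::-1])
E
```

```text
(array([ 0.12 ,  0.016, -0.263]), array([-0.0004, -0.0011,  0.0003]), array([ 0.4861, -0.0261,  0.3136])) [ 0.48493594 -0.0262359   0.31620202] [ 0.31549021 -0.73474118 -2.10734611] [ 0.001 -0.018 -0.003 -0.007 -0.013  0.013  0.011]
-2.1028751350206165 [0.09575809 0.52017086 0.02611188]
[ 0.034 -0.002 -0.094]
```

View pics/w15.png

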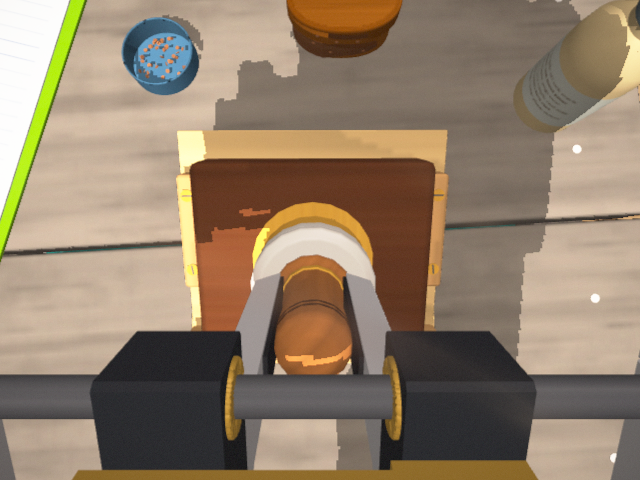

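>>> carry_out:
  rows: [0.1, 0.01, -0.22, 0, -0.001, 0, 0.1, 0.01, -0.22, 0, -0.001, 0]

```text
clock: 14.4
position: [0.4861, -0.026, 0.3146]
tcp_rot: [0.005, 0.984, -0.029, 0.174]
ft_force: [0.2, -0.4, -2.2]
opening: 0.293
```

>>> carry_out:
  rows: [0.04, 0, -0.1, 0, 0, 0, 0.04, 0, -0.1, 0, 0, 0]

```text
clock: 14.65
position: [0.4867, -0.026, 0.3138]
tcp_rot: [0.005, 0.984, -0.029, 0.174]
ft_force: [0.5, 0.3, 1.4]
opening: 0.292
```

>>> carry_out:
  rows: [0.04, 0, -0.1, 0, 0, 0, 0.04, 0, -0.1, 0, 0, 0]

```text
clock: 14.9
position: [0.4873, -0.026, 0.3131]
tcp_rot: [0.005, 0.984, -0.029, 0.175]
ft_force: [-0.2, -0.6, 2.9]
opening: 0.296
```

```bash
cat > st.py <<'E'
from h import *
r=togo(np.array([-.0012,0,.2195]),.0265)
s=r[3]; R=Rot.from_quat(s['tcp_rot'][[1,2,3,0]]).as_matrix(); f=s['position']+R@[-.0012,0,.2195]-D
print('foot in clock mm',(np.array([f@ex,f@ey,f@ez])*1000).round(2),'rot',r[1],'F along ez',(s['ft_force']@ez).round(2),'lat',(s['ft_force']@ex).round(2),(s['ft_force']@ey).round(2),'torque',s['torque'].round(2),'t',s['clock'])
E
python3 st.py
```

```text
foot in clock mm [ 1.43  0.28 25.63] rot [-0.0005  0.0025  0.    ] F along ez 2.76 lat 0.87 -0.64 torque [-0.05 -0.13 -0.08] t 14.9
```

>>> carry_out:
  rows: [-0.02, 0, -0.1, 0, 0.0025, 0, -0.02, 0, -0.17, 0, 0.0025, 0]

```text
clock: 15.15
position: [0.4876, -0.0259, 0.312]
tcp_rot: [0.005, 0.984, -0.029, 0.175]
ft_force: [-0.5, 0.6, 10.8]
opening: 0.292
```

```bash
python3 st.py
```

```text
foot in clock mm [ 1.29  0.38 24.52] rot [-0.0006  0.0019 -0.    ] F along ez 10.3 lat 3.13 0.61 torque [-0.11 -0.55 -0.03] t 15.15
```

>>> carry_out:
  rows: [0, 0, -0.09, 0, 0.002, 0, 0, 0, -0.13, 0, 0.002, 0]

```text
clock: 15.4
position: [0.4881, -0.0259, 0.3112]
tcp_rot: [0.005, 0.984, -0.029, 0.174]
ft_force: [1.2, -1.8, 4.9]
opening: 0.292
```

```bash
python3 st.py
```

```text
foot in clock mm [ 1.35  0.42 23.54] rot [-0.0007  0.0014 -0.0001] F along ez 4.18 lat 2.95 -1.74 torque [-0.16 -0.74 -0.02] t 15.4
```

>>> carry_out:
  rows: [0.03, 0, -0.1, 0, 0.001, 0, 0.05, 0, -0.14, 0, 0.001, 0]

```text
clock: 15.65
position: [0.4882, -0.0259, 0.3092]
tcp_rot: [0.005, 0.984, -0.029, 0.173]
ft_force: [-0.2, 0.6, -1.7]
opening: 0.292
```

```bash
python3 st.py
```

```text
foot in clock mm [ 0.12  0.38 21.65] rot [-0.0006 -0.0012 -0.0001] F along ez -1.47 lat -0.82 0.63 torque [ 0.08  0.53 -0.02] t 15.65
```

>>> carry_out:
  rows: [0.07, 0, -0.18, 0, 0, 0, 0.07, 0, -0.18, 0, 0, 0]

```text
clock: 15.9
position: [0.4887, -0.026, 0.3069]
tcp_rot: [0.005, 0.985, -0.029, 0.172]
ft_force: [0.2, 0.5, -2.1]
opening: 0.297
```

```bash
python3 st.py
```

```text
foot in clock mm [-0.47  0.33 19.34] rot [-0.0006 -0.0024 -0.    ] F along ez -2.06 lat -0.52 0.48 torque [ 0.11  0.52 -0.02] t 15.9
```

>>> carry_out:
  rows: [0.03, 0, -0.1, 0, 0, 0, 0.03, 0, -0.1, 0, 0, 0]

```text
clock: 16.15
position: [0.489, -0.0259, 0.3061]
tcp_rot: [0.005, 0.985, -0.029, 0.173]
ft_force: [-3.1, -0.4, 4.1]
opening: 0.293
```

```bash
python3 st.py
```

```text
foot in clock mm [-0.37  0.39 18.46] rot [-0.0006 -0.0021 -0.0001] F along ez 4.88 lat -1.52 -0.54 torque [ 0.08  0.69 -0.02] t 16.15
```

>>> carry_out:
  rows: [0.02, 0, -0.06, 0, -0.002, 0, 0.02, 0, -0.06, 0, -0.002, 0]

```text
clock: 16.4
position: [0.4888, -0.0259, 0.3056]
tcp_rot: [0.005, 0.984, -0.029, 0.173]
ft_force: [-10.4, 1.4, 11.6]
opening: 0.295
```

```bash
python3 st.py
```

```text
foot in clock mm [-0.32  0.38 18.13] rot [-0.0003 -0.0006  0.    ] F along ez 14.49 lat -5.91 0.75 torque [0.2  1.63 0.03] t 16.4
```

>>> carry_out:
  rows: [-0.01, 0, -0.05, 0, -0.001, 0, -0.01, 0, -0.05, 0, -0.001, 0]

```text
clock: 16.65
position: [0.4885, -0.0259, 0.3055]
tcp_rot: [0.005, 0.984, -0.029, 0.174]
ft_force: [-9.0, 0.0, 11.8]
opening: 0.294
```

```bash
python3 st.py
```

```text
foot in clock mm [-0.38  0.37 18.12] rot [-0.      0.0006  0.0001] F along ez 14.13 lat -4.38 -0.49 torque [0.22 1.37 0.03] t 16.65
```

>>> carry_out:
  rows: [0, 0, -0.09, 0, 0, 0, 0, 0, -0.1, 0, 0, 0, 0, 0, -0.1, 0, 0, 0]

```text
clock: 17.02
position: [0.4885, -0.0258, 0.3052]
tcp_rot: [0.005, 0.984, -0.029, 0.174]
ft_force: [-13.2, -0.1, 19.0]
opening: 0.295
```

```bash
python3 st.py
```

```text
foot in clock mm [-0.38  0.37 17.89] rot [0.0002 0.0014 0.0002] F along ez 22.34 lat -5.88 -0.92 torque [0.22 1.58 0.02] t 17.025
```

>>> carry_out:
  rows: [-0.1, 0, 0.3, 0, 0, 0, -0.7, 0, 2, 0, 0, 0, -2, 0, 6, 0, 0, 0, -3, -2, 9, 0, 0, 0, -3, -6, 9, 0, 0, 0]

```text
clock: 17.65
position: [0.4585, -0.0855, 0.3978]
tcp_rot: [0.005, 0.984, -0.028, 0.177]
ft_force: [0.7, -0.3, -3.5]
opening: 0.292
```

>>> carry_out:
  rows: [0, -1, 0, 0, 0, 0, 0, -1, 0, 0, 0, 0]

```text
clock: 17.9
position: [0.4584, -0.0961, 0.3979]
tcp_rot: [0.005, 0.984, -0.029, 0.177]
ft_force: [-0.5, 0.4, -2.2]
opening: 0.298
```

```bash
python3 - <<'E'
from h import *
s=robot.read_state();I=robot.camera_info('wrist');v=robot.camera('wrist')[:,:,::-1].copy();print(s['position'],s['opening'],s['joint_velocities'].round(3));cv2.imwrite('pics/w16r.png',v)
th=np.linspace(0,6.283,60)
for q in proj(I,D+.0185*ez+.031*(np.cos(th)[:,None]*ex+np.sin(th)[:,None]*ey)): cv2.circle(v,tuple(q.round().astype(int).tolist()),1,(0,255,0),-1)
cv2.imwrite('pics/w16.png',v)
t=robot.camera('top')[:,:,::-1];cv2.imwrite('pics/t2.png',t)
Rg=np.c_[[1,0,0],[0,-1,0],[0,0,-1]].astype(float)
print(togo(np.zeros(3),0,np.array([.4297,-.208,.24])-D,Rg)[:3])
E
```

```text
[ 0.45839871 -0.09612389  0.39789275] 0.2978080502948252 [-0.018  0.002 -0.024  0.006  0.009  0.001 -0.025]
(array([ -2.882, -11.301, -15.762]), array([0.0103, 0.3545, 0.0559]), array([ 0.4297, -0.208 ,  0.24  ]))
```

View pics/w16.png

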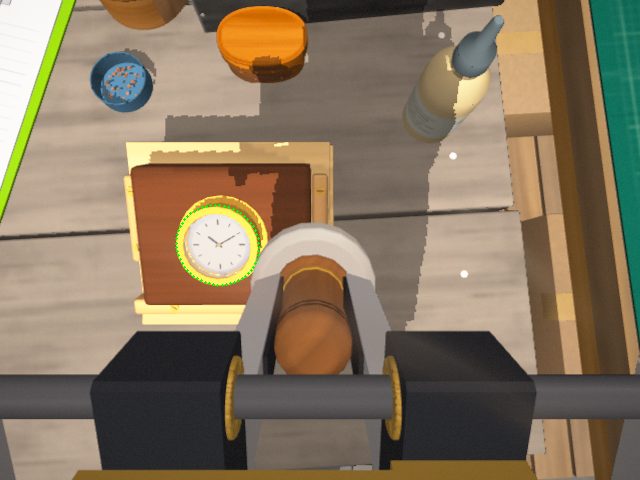

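>>> carry_out:
  rows: [-0.7, -4, 0, 0.003, 0.1, 0.015, -1.4, -8, -2, 0.006, 0.2, 0.03, -2.1, -11.3, -7, 0.009, 0.3, 0.045, -2.9, -11.3, -12.5, 0.01, 0.354, 0.056, -2.9, -11.3, -14.5, 0.01, 0.354, 0.056]

```text
clock: 18.62
position: [0.4287, -0.2071, 0.2495]
tcp_rot: [-0.001, 1.0, 0.001, -0.002]
ft_force: [1.6, 0.2, -2.3]
opening: 0.295
```

>>> carry_out:
  rows: [0, 0, 0, 0, 0, 0, 0, 0, 0, 0, 0, 0]

```text
clock: 18.88
position: [0.4292, -0.2067, 0.2501]
tcp_rot: [-0.001, 1.0, 0.001, -0.002]
ft_force: [-0.7, -0.2, -1.3]
opening: 0.294
```

```bash
cat > st2.py <<'E'
from h import *
Rg=np.c_[[1,0,0],[0,-1,0],[0,0,-1]].astype(float)
r=togo(np.zeros(3),0,np.array([.4297,-.208,.2195])-D,Rg); print(r[:3],r[3]['ft_force'],r[3]['clock'],r[3]['joint_velocities'].round(3))
E
python3 st2.py
```

```text
(array([ 0.054, -0.132, -3.061]), array([-0.0012, -0.0039, -0.002 ]), array([ 0.4297, -0.208 ,  0.2195])) [-0.66214471 -0.15196075 -1.32961423] 18.875 [ 0.003 -0.017  0.004 -0.006 -0.    -0.001  0.003]
```

>>> carry_out:
  rows: [0, -0.1, -1.5, -0.001, -0.004, -0.002, 0, -0.1, -2.8, -0.001, -0.004, -0.002, 0, -0.1, -2.8, -0.001, -0.004, -0.002]

```text
clock: 19.25
position: [0.4291, -0.2075, 0.2219]
tcp_rot: [-0.0, 1.0, 0.0, -0.0]
ft_force: [-0.4, -0.1, -3.2]
opening: 0.294
```

>>> carry_out:
  rows: [0, 0, -0.15, 0, 0, 0, 0, 0, -0.15, 0, 0, 0]

```text
clock: 19.5
position: [0.4293, -0.2076, 0.2208]
tcp_rot: [-0.0, 1.0, 0.0, -0.0]
ft_force: [-0.3, -0.4, -3.1]
opening: 0.292
```

>>> carry_out:
  rows: [0, 0, -0.12, 0, 0, 0, 0, 0, -0.12, 0, 0, 0]

```text
clock: 19.75
position: [0.4293, -0.2076, 0.2196]
tcp_rot: [-0.0, 1.0, 0.0, -0.0]
ft_force: [-0.3, 0.4, -2.4]
opening: 0.293
```

```bash
python3 st2.py
```

```text
(array([ 0.044, -0.044, -0.013]), array([-0.0002, -0.    , -0.0002]), array([ 0.4297, -0.208 ,  0.2195])) [-0.26277073  0.42877569 -2.39170512] 19.75 [ 0.002  0.001 -0.001 -0.     0.     0.002 -0.   ]
```

>>> carry_out:
  rows: [0, 0, -0.08, 0, 0, 0, 0, 0, -0.08, 0, 0, 0]

```text
clock: 20.0
position: [0.4293, -0.2076, 0.2195]
tcp_rot: [-0.0, 1.0, 0.0, 0.0]
ft_force: [-6.0, 2.6, 16.2]
opening: 0.295
```

>>> carry_out:
  rows: [0, 0, -0.08, 0, 0, 0, 0, 0, -0.08, 0, 0, 0]

```text
clock: 20.25
position: [0.4292, -0.2076, 0.2195]
tcp_rot: [-0.0, 1.0, -0.0, 0.0]
ft_force: [-7.6, 3.7, 21.1]
opening: 0.294
```

>>> carry_out:
  rows: [0, 0, 0.02, 0, 0, 0, 0, 0, 0.02, 0, 0, 0]

```text
clock: 20.5
position: [0.4292, -0.2076, 0.2197]
tcp_rot: [-0.0, 1.0, -0.0, 0.0]
ft_force: [0.0, 0.3, -2.7]
opening: 0.29
```

>>> carry_out:
  rows: [0, 0, 0, 0, 0, 0, 0, 0, 0, 0, 0, 0, 0, 0, 0, 0, 0, 0, 0, 0, 0, 0, 0, 0, 0, 0, 0, 0, 0, 0]
  gripper: 0.6

```text
clock: 21.12
position: [0.4293, -0.2076, 0.2197]
tcp_rot: [-0.0, 1.0, -0.0, 0.0]
ft_force: [0.2, 0.2, -1.1]
opening: 0.778
```

>>> carry_out:
  rows: [0, 0, 4, 0, 0, 0, 0, 0, 9, 0, 0, 0, 0, 0, 14, 0, 0, 0, 0, 0, 15, 0, 0, 0, 0, 0, 15, 0, 0, 0]

```text
clock: 21.75
position: [0.4292, -0.2076, 0.3698]
tcp_rot: [0.0, 1.0, 0.0, 0.001]
ft_force: [-0.1, 0.1, -0.1]
opening: 0.803
```

```bash
python3 - <<'E'
from h import *
s=robot.read_state();print(s['position'],s['opening'],s['clock'])
cv2.imwrite('pics/w17.png',robot.camera('wrist')[:,:,::-1]);cv2.imwrite('pics/t3.png',robot.camera('top')[:,:,::-1]);a=robot.camera('scene')[:,:,::-1];cv2.imwrite('pics/s3.png',cv2.resize(a[205:295,265:440],None,fx=4.5,fy=4.5,interpolation=cv2.INTER_CUBIC))
E
```

```text
[ 0.42921559 -0.20755555  0.3698499 ] 0.8034732842433576 21.75
```

View pics/w17.png

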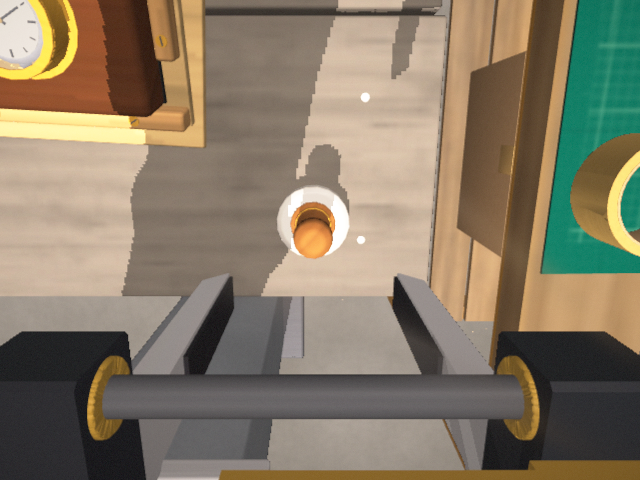

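View pics/s3.png

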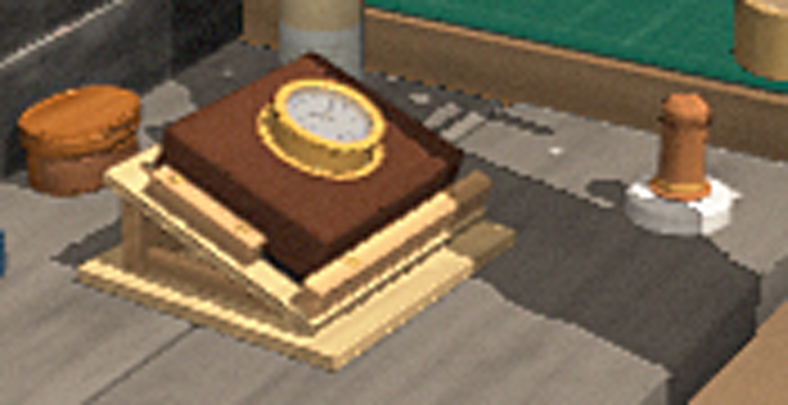

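View pics/t3.png

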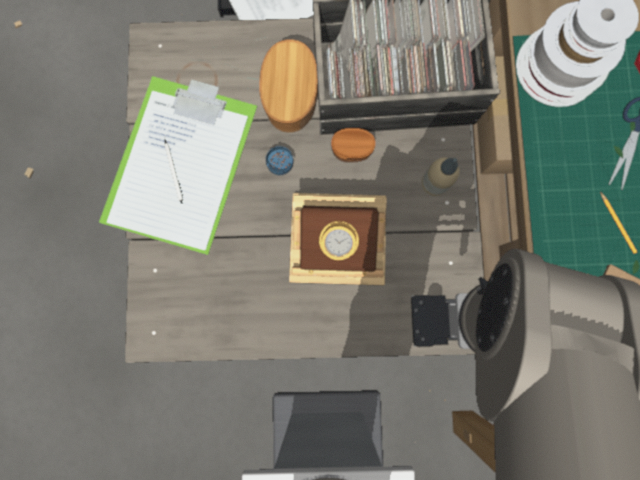

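```bash
python3 -c "
from cell import robot
print(robot.hand_in())"
```

```text
the job is handed in; nothing more can be done
None
```

The desk clock is finished and the job was handed in at about 22 s of the 61 s allowed; no verdict was reported.

- **Bezel:** I laid it over the dial about 1 mm above its catches and let it go. It settled centred on the dial.
- **Pressing:** With the seating tool held square to the face, the push peaked at about 12 N. It then dropped off as the catches let go. The tool met the seat at 18.5 mm above the face, and I pressed it to about 24 N. About 6 N of sideways force showed up during that press. I only partly relieved it, but stayed well under the 45 N limit.
- **Tool:** I stood it back within about 1 mm of where it started, upright and clear of the cradle.

**Last checks:**
- After pressing, the bezel's rim in the wrist picture matched the outline predicted for "home".
- The final pictures show the tool upright on the stand top and the gripper clear of everything.
- The glue bottle, the oval box and the tack tin look unmoved.
- I judged the bezel's squareness from the pictures and forces only, not by a separate measurement.
- One fit disagreed: the outline fit of the bezel on its catches put it 1.3 and 2.1 mm off centre. Other yellow parts had crept into that fit, so I relied on the picture, which showed it centred.

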